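# Stand the flux bottles in the divided crate

## Robot

A 7-joint arm with a two-finger parallel gripper is mounted at the origin on the work surface. World frame = base frame: x ahead of the robot, y to its left, z up, the work surface at z = 0. Lengths are in m, angles in rad, forces in N, time in s.
With the tool pointing down it reaches from about 0.425 to 0.95 m from the base axis. Payload 4.7 kg.
Tool frame: the origin (TCP) lies at the very end of the fingers, on their centre line; the grasp point (between the pads) lies 19 mm behind it (tcp_to_grasp is the distance from the TCP to the grasp point, in m); z points along the fingers, y is the line along which they close (so a half turn about z gives the same grasp; the last joint's range is limited). The gripper opens to 85 mm and grips with 20 to 120 N. Pads are 22 mm wide; open, the fingers measure 114 mm over their backs; the gripper's body (76 mm by 85 mm) begins 54 mm behind the grasp point. The pads swing forward as they close: fully open they stand 13 mm farther back than shut.
Start: joints at [-1.2, 0.469, -0.049, 1.532, 0.024, 1.141, -0.082], TCP at [0.263, 0.622, 0.231] pointing down, gripper open.
Joint ranges: [-2.59, 2.59], [-0.33, 1.99], [-1.39, 1.29], [0.1, 2.45], [-1.04, 4.18], [0.21, 1.99], [-2.66, 2.66]. Speed limits (rad/s): [2.57, 2.57, 3.14, 3.14, 3.14, 3.14, 3.14].

## Interface

Orientations are given as [roll, pitch, yaw] about the fixed x, y, z axes, in that order (R = Rz(yaw) Ry(pitch) Rx(roll)).
In Python, from workcell import * gives the robot as it stands. The module is installed in compiled form; this text tells all that it offers.
- The arm moves only by the tool play_rows, never from a script. Its argument "commands" is a list of rows, each an object of numbers: "tx", "ty", "tz": the shift along the tool's x, y, z in mm; "wx", "wy", "wz": the turn, a rotation vector about the tool's x, y, z in rad. A call has exactly 10 rows; each row is the pose to reach, as a shift and turn from the pose commanded when the call began, along the tool's axes at that moment; what a row does not reach only later rows make up. A row lasts 1/12 s, in which the tool goes at most 41.7 mm and 7.16 degrees, less where a joint would pass 70% of its speed; a pose out of reach is approached as far as the arm can. A call with a gripper value outside its range is refused whole. "claw" is the finger opening in mm, from 0 to 85.4, set as the call begins (left out, the last holds). The fingers move at their own pace and stop on an object; "newtons" is the grip in N (left out, the last holds). Time passes only in rows, so rows that repeat a pose let the fingers close, or fill a call up. It gives the time, the measured TCP pose, the force, the opening and the grip force at its end, in the units of the state.
- state(): the state, without advancing time (a new reading comes with each control period).
- snapshot(name): name is "scene" or "top"; returns a dict with "color" (400x640x3 uint8, red, green, blue), "camera_matrix" (3x3 intrinsics, pixels), "dist" ([k1, k2, p1, p2, k3] as OpenCV has them; the pictures are not rectified), "extrinsics" (4x4, takes a point from world to camera coordinates). Camera axes: x right, y down, z forward; pixel columns grow to the right and rows downward; lengths in m; the calibration is good to about 2 mm. A picture is of the moment at which its call begins. There is no depth.
- sign_off(): hands the job in; it is judged then, once.
Trained networks look in the newest picture that a camera, given by its name, has taken for a name from the list of things; names that differ only in an ending like _2 or _b are one class to them, and where a whole thing is asked for, a point or a joint stands for the part that bears it (a point fixed in the world has none). Each returns a list of dicts, best first, with "conf" (0 to 1); they miss things now and then, are a little off and sometimes report something else, mostly with a low value. They report only what shows in the picture. A call takes as long as a camera call.
- search_frame(camera, name): "point" ([x, y, z] in m, in the coordinates of the camera as it stood for that picture, good to about 4 mm: the middle of the surface that is visible of it).
- regions_of(camera, name): "mask" (400x640 bool, what is visible of it).
The state is a dict: "clock": time; "q": joint angles; "joint_vel": joint speeds; "effort": joint torques, N m; "tool_pos": TCP position; "ee_rot": TCP orientation; "contact_force": force on the tool from outside, world axes, zero at the start; "torque": the same for the moment, N m; "gripper_width": opening from 0.0 (shut) to 1.0 (fully open); "grip_force": force on a finger pad.
Only numpy, scipy, OpenCV 4.12 (cv2) and the standard library are available. Lean on these libraries where they do the work, as an engineer would, in place of code of your own. Each camera call takes 0.05 s, during which the arm holds its last target. There are 200 camera calls.

## Task

Take the two amber flux bottles out of the sloped stand and put them away upright in the divided crate, each in an empty cell of its own. Lower each one all the way to the bottom of its cell before letting go, and leave the jar in the crate and the other things on the bench where they are.

Things in the scene. Friction and masses are not known exactly. Their poses are not given: they have to be found in the camera images.
- bottle_a: Closed round amber bottle, loose, about 130 g: body 34 mm in diameter up to 94 mm, shoulder to 104 mm, black cap 22 mm in diameter up to 125 mm, pale label from 18 to 52 mm. Origin: centre of its underside; z axis: along the bottle towards the cap. It starts in an outer well of the sloped stand, leaning 24 to 30 degrees from vertical.
- bottle_b: A second bottle, the same as bottle_a, in the other outer well.
- stand: Fixed black stand, 90 x 200 mm, its face sloping 24 degrees, with three square wells 36 mm wide and 32 mm deep in a row 60 mm apart, the middle one empty. Wells and bottles lean to its +x side, which is turned roughly away from the robot. Origin: centre of the footprint, on the bench; x towards the lean, y along the row, z up. Well floors are 28 mm above the bench, the face's upper edge 72 mm.
- crate: Fixed grey plastic crate, open above, 132 x 132 mm and 48 mm high, with one divider each way: four square cells 60 mm wide inside, walls and floor 4 mm thick, all walls 48 mm high from the bench. Origin: centre of the underside; x and y along the walls, z up. It may stand at any yaw.
- cell0 (a point): Centre of the floor of the crate's occupied cell (4 mm above the bench), crate axes; the jar stands in it.
- cell1 (a point): Centre of the floor of an empty cell, next to cell0 (crate +x side, -y side).
- cell2 (a point): Centre of the floor of an empty cell, next to cell0 (crate -x side, +y side).
- cell3 (a point): Centre of the floor of an empty cell, diagonally opposite cell0 (crate +x side, +y side).
- jar: Bystander: white jar with a metal lid, 42 mm in diameter and 50 mm high, loose, standing in cell0. Origin: centre of its underside.
- tape: Bystander: black roll of tape lying flat, 66 mm outer diameter, 19 mm high. Origin: centre of its underside.
- spool: Bystander: solder spool standing on its flange, 54 mm in diameter, 38 mm high. Origin: centre of its underside.

How it is judged:
On the way, in this order (a step that is already met when the one before it is completed fails the run):
1. one bottle, still held, is lowered to within 15 mm of the floor of an empty cell (((contact force between the fingers and bottle_a above 0.5 N and ((x of bottle_a in the frame of cell1 between -0.024 and 0.024 m and y of bottle_a in the frame of cell1 between -0.024 and 0.024 m and z of bottle_a in the frame of cell1 between -0.005 and 0.015 m) or (x of bottle_a in the frame of cell2 between -0.024 and 0.024 m and y of bottle_a in the frame of cell2 between -0.024 and 0.024 m and z of bottle_a in the frame of cell2 between -0.005 and 0.015 m) or (x of bottle_a in the frame of cell3 between -0.024 and 0.024 m and y of bottle_a in the frame of cell3 between -0.024 and 0.024 m and z of bottle_a in the frame of cell3 between -0.005 and 0.015 m))) or (contact force between the fingers and bottle_b above 0.5 N and ((x of bottle_b in the frame of cell1 between -0.024 and 0.024 m and y of bottle_b in the frame of cell1 between -0.024 and 0.024 m and z of bottle_b in the frame of cell1 between -0.005 and 0.015 m) or (x of bottle_b in the frame of cell2 between -0.024 and 0.024 m and y of bottle_b in the frame of cell2 between -0.024 and 0.024 m and z of bottle_b in the frame of cell2 between -0.005 and 0.015 m) or (x of bottle_b in the frame of cell3 between -0.024 and 0.024 m and y of bottle_b in the frame of cell3 between -0.024 and 0.024 m and z of bottle_b in the frame of cell3 between -0.005 and 0.015 m))))), for 0.05 s.
2. with that bottle standing in its cell, the other one, still held, is lowered to within 15 mm of the floor of an empty cell (((((x of bottle_a in the frame of cell1 between -0.022 and 0.022 m and y of bottle_a in the frame of cell1 between -0.022 and 0.022 m and z of bottle_a in the frame of cell1 between -0.005 and 0.006 m and angle between bottle_a's own z axis and vertical below 0.12 rad) or (x of bottle_a in the frame of cell2 between -0.022 and 0.022 m and y of bottle_a in the frame of cell2 between -0.022 and 0.022 m and z of bottle_a in the frame of cell2 between -0.005 and 0.006 m and angle between bottle_a's own z axis and vertical below 0.12 rad) or (x of bottle_a in the frame of cell3 between -0.022 and 0.022 m and y of bottle_a in the frame of cell3 between -0.022 and 0.022 m and z of bottle_a in the frame of cell3 between -0.005 and 0.006 m and angle between bottle_a's own z axis and vertical below 0.12 rad)) and (contact force between the fingers and bottle_b above 0.5 N and ((x of bottle_b in the frame of cell1 between -0.024 and 0.024 m and y of bottle_b in the frame of cell1 between -0.024 and 0.024 m and z of bottle_b in the frame of cell1 between -0.005 and 0.015 m) or (x of bottle_b in the frame of cell2 between -0.024 and 0.024 m and y of bottle_b in the frame of cell2 between -0.024 and 0.024 m and z of bottle_b in the frame of cell2 between -0.005 and 0.015 m) or (x of bottle_b in the frame of cell3 between -0.024 and 0.024 m and y of bottle_b in the frame of cell3 between -0.024 and 0.024 m and z of bottle_b in the frame of cell3 between -0.005 and 0.015 m)))) or (((x of bottle_b in the frame of cell1 between -0.022 and 0.022 m and y of bottle_b in the frame of cell1 between -0.022 and 0.022 m and z of bottle_b in the frame of cell1 between -0.005 and 0.006 m and angle between bottle_b's own z axis and vertical below 0.12 rad) or (x of bottle_b in the frame of cell2 between -0.022 and 0.022 m and y of bottle_b in the frame of cell2 between -0.022 and 0.022 m and z of bottle_b in the frame of cell2 between -0.005 and 0.006 m and angle between bottle_b's own z axis and vertical below 0.12 rad) or (x of bottle_b in the frame of cell3 between -0.022 and 0.022 m and y of bottle_b in the frame of cell3 between -0.022 and 0.022 m and z of bottle_b in the frame of cell3 between -0.005 and 0.006 m and angle between bottle_b's own z axis and vertical below 0.12 rad)) and (contact force between the fingers and bottle_a above 0.5 N and ((x of bottle_a in the frame of cell1 between -0.024 and 0.024 m and y of bottle_a in the frame of cell1 between -0.024 and 0.024 m and z of bottle_a in the frame of cell1 between -0.005 and 0.015 m) or (x of bottle_a in the frame of cell2 between -0.024 and 0.024 m and y of bottle_a in the frame of cell2 between -0.024 and 0.024 m and z of bottle_a in the frame of cell2 between -0.005 and 0.015 m) or (x of bottle_a in the frame of cell3 between -0.024 and 0.024 m and y of bottle_a in the frame of cell3 between -0.024 and 0.024 m and z of bottle_a in the frame of cell3 between -0.005 and 0.015 m)))))), for 0.05 s.
At the end, for the whole second after the job is handed in: The two bottles stand in two different empty cells of the crate, upright within 7 degrees, bottoms on the cell floor (within 6 mm) and axes within 22 mm of the cell centre each way, at rest; the jar still stands upright in its own cell ((((x of bottle_a in the frame of cell1 between -0.022 and 0.022 m and y of bottle_a in the frame of cell1 between -0.022 and 0.022 m and z of bottle_a in the frame of cell1 between -0.005 and 0.006 m and angle between bottle_a's own z axis and vertical below 0.12 rad) and (x of bottle_b in the frame of cell2 between -0.022 and 0.022 m and y of bottle_b in the frame of cell2 between -0.022 and 0.022 m and z of bottle_b in the frame of cell2 between -0.005 and 0.006 m and angle between bottle_b's own z axis and vertical below 0.12 rad)) or ((x of bottle_a in the frame of cell1 between -0.022 and 0.022 m and y of bottle_a in the frame of cell1 between -0.022 and 0.022 m and z of bottle_a in the frame of cell1 between -0.005 and 0.006 m and angle between bottle_a's own z axis and vertical below 0.12 rad) and (x of bottle_b in the frame of cell3 between -0.022 and 0.022 m and y of bottle_b in the frame of cell3 between -0.022 and 0.022 m and z of bottle_b in the frame of cell3 between -0.005 and 0.006 m and angle between bottle_b's own z axis and vertical below 0.12 rad)) or ((x of bottle_a in the frame of cell2 between -0.022 and 0.022 m and y of bottle_a in the frame of cell2 between -0.022 and 0.022 m and z of bottle_a in the frame of cell2 between -0.005 and 0.006 m and angle between bottle_a's own z axis and vertical below 0.12 rad) and (x of bottle_b in the frame of cell1 between -0.022 and 0.022 m and y of bottle_b in the frame of cell1 between -0.022 and 0.022 m and z of bottle_b in the frame of cell1 between -0.005 and 0.006 m and angle between bottle_b's own z axis and vertical below 0.12 rad)) or ((x of bottle_a in the frame of cell2 between -0.022 and 0.022 m and y of bottle_a in the frame of cell2 between -0.022 and 0.022 m and z of bottle_a in the frame of cell2 between -0.005 and 0.006 m and angle between bottle_a's own z axis and vertical below 0.12 rad) and (x of bottle_b in the frame of cell3 between -0.022 and 0.022 m and y of bottle_b in the frame of cell3 between -0.022 and 0.022 m and z of bottle_b in the frame of cell3 between -0.005 and 0.006 m and angle between bottle_b's own z axis and vertical below 0.12 rad)) or ((x of bottle_a in the frame of cell3 between -0.022 and 0.022 m and y of bottle_a in the frame of cell3 between -0.022 and 0.022 m and z of bottle_a in the frame of cell3 between -0.005 and 0.006 m and angle between bottle_a's own z axis and vertical below 0.12 rad) and (x of bottle_b in the frame of cell1 between -0.022 and 0.022 m and y of bottle_b in the frame of cell1 between -0.022 and 0.022 m and z of bottle_b in the frame of cell1 between -0.005 and 0.006 m and angle between bottle_b's own z axis and vertical below 0.12 rad)) or ((x of bottle_a in the frame of cell3 between -0.022 and 0.022 m and y of bottle_a in the frame of cell3 between -0.022 and 0.022 m and z of bottle_a in the frame of cell3 between -0.005 and 0.006 m and angle between bottle_a's own z axis and vertical below 0.12 rad) and (x of bottle_b in the frame of cell2 between -0.022 and 0.022 m and y of bottle_b in the frame of cell2 between -0.022 and 0.022 m and z of bottle_b in the frame of cell2 between -0.005 and 0.006 m and angle between bottle_b's own z axis and vertical below 0.12 rad))) and linear speed of each of bottle_a, bottle_b below 0.02 m/s and x of jar in the frame of cell0 between -0.022 and 0.022 m and y of jar in the frame of cell0 between -0.022 and 0.022 m and z of jar in the frame of cell0 between -0.005 and 0.006 m and angle between jar's own z axis and vertical below 0.12 rad); the robot touches nothing.
It fails at once if the jar is lifted or tipped: 30 mm from where it was, or tilted 30 degrees (distance of jar from where it was at the start of the episode above 0.03 m or angle between jar's own z axis and vertical above 0.52 rad).
It fails at once if the tape or spool is moved more than 40 mm (distance of any of tape, spool from where it was at the start of the episode above 0.04 m).
It also fails if it takes over 61 s, if anything falls off the work surface, if the arm or the gripper's body presses on something with over 40 N, if the wrist force passes 120 N, or if a joint passes its speed limit or range.

## Working session

There is one attempt and no reset: what is moved stays moved. The work goes in short steps, Python scripts to look and compute and a tool call to move; the robot and the scene stay as the last step left them, time stands still between calls to the robot, and variables do not carry over. Pictures are saved under pics/ and viewed, at most 10 in all, crops included, and the job is handed in when it is done.

Besides the shell and the picture viewer there is one more tool, called after ">>>" as a command line: name --argument value ..., lists and objects as JSON in quotes. play_rows: Moves the arm, as the interface text tells. Its arguments: {"type":"object","properties":{"commands":{"type":"array"},"claw":{"type":"number"},"newtons":{"type":"number"}},"required":["commands"]}

```bash
mkdir -p pics; python3 - <<'E'
from workcell import *
import cv2, numpy as np
s=state();print({k:np.round(v,3).tolist() for k,v in s.items()})
ims=[]
for c in ["scene","top"]:
    d=snapshot(c);cv2.imwrite(f'pics/{c}0.png',d['color'][:,:,::-1])
    E=np.array(d['extrinsics']);print(c,np.round(d['camera_matrix'],1).tolist(),d['dist'],np.round(-E[:3,:3].T@E[:3,3],3))
    for n in ['bottle_a','stand','crate','jar','tape','spool']:
        for r in search_frame(c,n):
            p=E[:3,:3].T@(np.array(r['point'])-E[:3,3]);print(n,round(r['conf'],2),np.round(p,3))
E
```

```text
{'clock': 0.0, 'q': [-1.2, 0.469, -0.049, 1.534, 0.024, 1.141, -0.082], 'joint_vel': [0.001, -0.002, -0.0, -0.001, -0.0, 0.0, 0.001], 'effort': [0.001, -51.03, -0.046, -23.771, 0.011, 0.007, -0.0], 'tool_pos': [0.262, 0.621, 0.23], 'ee_rot': [-3.14, 0.0, 2.742], 'contact_force': [-0.167, -0.543, -0.469], 'torque': [-0.02, -0.085, -0.001], 'grip_force': 0.0, 'gripper_width': 0.998}
scene [[400.5, 0.0, 319.5], [0.0, 400.5, 193.1], [0.0, 0.0, 1.0]] [-0.08420693  0.          0.          0.          0.        ] [1.116 0.556 0.527]
bottle_a 0.97 [ 0.571 -0.121  0.095]
bottle_a 0.8 [ 0.589 -0.236  0.098]
stand 0.68 [ 0.564 -0.161  0.041]
stand 0.61 [0.459 0.036 0.029]
stand 0.27 [0.538 0.178 0.027]
crate 0.58 [0.534 0.176 0.03 ]
jar 0.71 [0.5   0.135 0.052]
tape 0.93 [ 0.798 -0.009  0.025]
spool 0.79 [0.458 0.034 0.03 ]
spool 0.33 [0.526 0.172 0.031]
top [[406.9, 0.0, 324.6], [0.0, 406.9, 198.7], [0.0, 0.0, 1.0]] [-0.04655055  0.          0.          0.          0.        ] [ 0.433 -0.007  0.933]
bottle_a 0.97 [ 0.556 -0.126  0.115]
bottle_a 0.6 [ 0.576 -0.243  0.114]
stand 0.75 [ 0.527 -0.192  0.054]
crate 0.79 [0.533 0.174 0.006]
jar 0.86 [0.492 0.126 0.054]
tape 0.7 [ 0.79  -0.022  0.023]
spool 0.67 [0.447 0.025 0.04 ]
spool 0.25 [ 0.576 -0.244  0.116]
```

View pics/scene0.png

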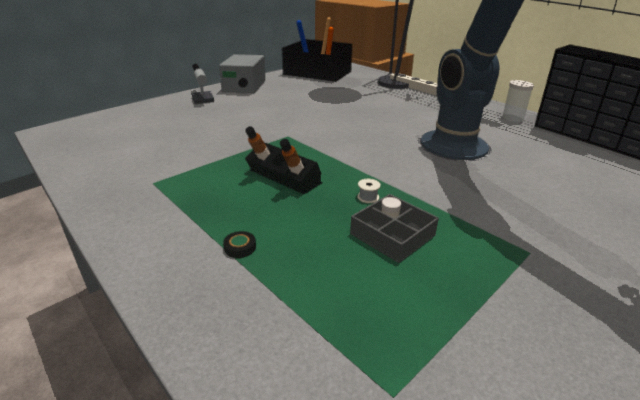

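View pics/top0.png

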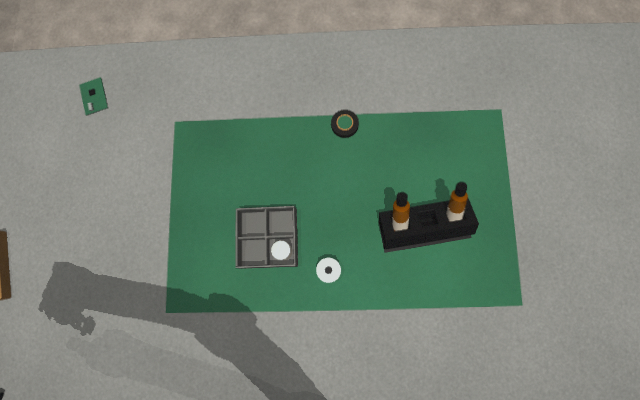

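The pictures agree with the networks. The crate is at about top (267,237) with the jar in its lower-right cell, and the stand is at (428,225) with bottle caps at (402,200) and (461,188). Next I'll fit the bottles and crate against both views.

```bash
cat > h.py <<'E'
from workcell import *
import cv2, numpy as np
from scipy.optimize import minimize
from scipy.spatial.transform import Rotation as R
def proj(d,P):
    E=np.array(d['extrinsics']);return cv2.projectPoints(np.float64(P),cv2.Rodrigues(E[:3,:3])[0],E[:3,3],np.array(d['camera_matrix']),np.array(d['dist']))[0][:,0]
def render(d,groups):
    m=np.zeros((400,640),np.uint8)
    for P in groups:
        h=cv2.convexHull(np.float32(proj(d,P)));cv2.fillPoly(m,[np.int32(np.round(h*64))],255,cv2.LINE_AA,6)
    return cv2.GaussianBlur(m/255.,(0,0),1.5)
def fit(f,x0,step,obs):
    obs=[(d,cv2.GaussianBlur(m.astype(float),(0,0),1.5)) for d,m in obs]
    L=lambda x:sum(((render(d,f(x))-m)**2).sum() for d,m in obs)
    S=np.array([x0]+[np.array(x0)+np.eye(len(x0))[i]*step[i] for i in range(len(x0))])
    r=minimize(L,x0,method='Nelder-Mead',options=dict(initial_simplex=S,xatol=1e-5,fatol=1e-3,maxiter=1500))
    return r.x,r.fun,sum((m**2).sum() for _,m in obs)
th=np.linspace(0,2*np.pi,24,endpoint=False)
def circ(r,s):return np.c_[r*np.cos(th),r*np.sin(th),0*th+s]
def bottle(c,tx,ty,s0=33):   # c: axis point at s=80 mm
    a=np.array([tx,ty,1.]);a/=np.linalg.norm(a)
    M=R.align_vectors([a],[[0,0,1]])[0].as_matrix()
    P=[circ(.017,s0/1e3-.08),circ(.017,.014),circ(.011,.024),circ(.011,.045)]
    G=[np.vstack(P[:3]),np.vstack(P[2:])]
    return [g@M.T+c for g in G]
def box(p,h,z0=0):
    c,s=np.cos(p[2]),np.sin(p[2]);Q=[]
    for x in(-h,h):
        for y in(-h,h):Q+=[[p[0]+c*x-s*y,p[1]+s*x+c*y,z] for z in(z0,.048)]
    return [Q]
def wedge(p):
    c,s=np.cos(p[2]),np.sin(p[2]);Q=[]
    for x,z in((-.045,0),(.045,0),(-.045,.072),(.045,.032)):
        for y in(-.1,.1):Q.append([p[0]+c*x-s*y,p[1]+s*x+c*y,z])
    return [Q]
E
cat > m.py <<'E'
from h import *
D={c:snapshot(c) for c in('scene','top')}
def best(c,n,near):
    px=proj(D[c],[near])[0];b=[]
    for r in regions_of(c,n):
        ys,xs=np.nonzero(r['mask']); b.append((np.hypot(xs.mean()-px[0],ys.mean()-px[1]),r['conf'],r['mask']))
    b.sort(key=lambda t:t[0]);print(c,n,[(round(t[0],1),round(t[1],2),t[2].sum()) for t in b[:3]]);return b[0][2]
B={}
for k,p in(('L',[.565,-.123,.1]),('R',[.583,-.24,.1])):
    B[k]=[(D[c],best(c,'bottle_a',p)) for c in D]
    for o in (B[k],B[k][:1],B[k][1:]):
        x,f,t=fit(lambda x:bottle(x[:3],x[3],x[4]),p+[.45,.08],[.01,.01,.01,.1,.1],o)
        a=np.array([x[3],x[4],1]);a/=np.linalg.norm(a)
        print(k,np.round(x,4),'base',np.round(x[:3]-.08*a,4),'tilt',np.degrees(np.arccos(a[2])).round(1),'dir',np.arctan2(x[4],x[3]).round(3),round(f/t,3))
p=[.54,-.185,.17];o=[]
for i,c in enumerate(D):
    m=best(c,'stand',[.54,-.185,.04])|B['L'][i][1]|B['R'][i][1]
    o.append((D[c],m))
ob=lambda x:wedge(x)
# stand together with a bottle outline around measured: mask minus bottles ignored -> use union with rendered bottles
BL=[b for b in B.values()]
x,f,t=fit(lambda x:wedge(x)+bottle(np.array([.565,-.123,.1]),.45,.08)[:0],p,[.01,.01,.05],[(D[c],best(c,'stand',[.54,-.185,.04])) for c in D]);print('stand',np.round(x,4),round(f/t,3))
for z0,cs in((0,('scene','top')),(0,('top',)),(0,('scene',))):
    oo=[]
    for c in cs:
        m=best(c,'crate',[.535,.176,.02]).astype(np.uint8)
        pts=cv2.findNonZero(m);h=cv2.convexHull(pts);m2=np.zeros_like(m);cv2.fillPoly(m2,[h],1);oo.append((D[c],m2))
    x,f,t=fit(lambda x:box(x,.066),[.535,.176,0.02],[.01,.01,.05],oo);print('crate',cs,np.round(x,4),round(f/t,3))
E
python3 m.py
```

```text
scene bottle_a [(np.float64(2.5), 0.95, np.int64(424)), (np.float64(37.8), 0.66, np.int64(382))]
top bottle_a [(np.float64(3.5), 0.8, np.int64(570)), (np.float64(59.8), 0.98, np.int64(558))]
L [ 0.5656 -0.1295  0.0962  0.5702  0.0734] base [ 0.526  -0.1346  0.0268] tilt 29.9 dir 0.128 0.025
L [ 0.5683 -0.129   0.0977  0.5386  0.1352] base [ 0.5306 -0.1384  0.0277] tilt 29.0 dir 0.246 0.015
L [ 0.5614 -0.1268  0.1096  0.521   0.0546] base [ 0.5245 -0.1307  0.0387] tilt 27.6 dir 0.105 0.01
scene bottle_a [(np.float64(2.5), 0.66, np.int64(382)), (np.float64(35.6), 0.95, np.int64(424))]
top bottle_a [(np.float64(3.8), 0.98, np.int64(558)), (np.float64(55.2), 0.8, np.int64(570))]
R [ 0.5833 -0.2489  0.0938  0.5282  0.0802] base [ 0.546  -0.2545  0.0233] tilt 28.1 dir 0.151 0.032
R [ 0.5872 -0.2454  0.098   0.5167  0.0867] base [ 0.5506 -0.2515  0.0271] tilt 27.6 dir 0.166 0.03
R [ 0.5808 -0.2461  0.1015  0.4967  0.0969] base [ 0.5453 -0.253   0.0301] tilt 26.8 dir 0.193 0.024
scene stand [(np.float64(6.0), 0.9, np.int64(1832))]
top stand [(np.float64(4.3), 0.95, np.int64(3156))]
scene stand [(np.float64(6.0), 0.9, np.int64(1832))]
top stand [(np.float64(4.3), 0.95, np.int64(3156))]
stand [ 0.5405 -0.1953  0.1272] 0.352
scene crate [(np.float64(3.3), 0.81, np.int64(3374))]
top crate [(np.float64(4.5), 0.9, np.int64(3495))]
crate ('scene', 'top') [0.5236 0.164  0.0172] 0.01
top crate [(np.float64(4.5), 0.9, np.int64(3495))]
crate ('top',) [0.5224 0.1654 0.0049] 0.002
scene crate [(np.float64(3.3), 0.81, np.int64(3374))]
crate ('scene',) [0.5253 0.1628 0.0553] 0.012
```

```bash
cat > g.py <<'E'
from h import *
def tool(tilt,d=.15):
    a=np.array([np.sin(tilt)*np.cos(d),np.sin(tilt)*np.sin(d),np.cos(tilt)])
    y=np.array([-np.sin(d),np.cos(d),0]);return a,np.c_[np.cross(y,-a),y,-a]
def go(p,M):
    s=state();R0=R.from_euler('xyz',s['ee_rot']).as_matrix()
    print('t',round(s['clock'],2),'tcp',np.round(s['tool_pos'],4),'shift',np.round(1e3*R0.T@(np.array(p)-s['tool_pos']),1),'turn',np.round(R.from_matrix(R0.T@M).as_rotvec(),4),'q',np.round(s['q'],2),'w',round(s['gripper_width'],3),'grip',round(s['grip_force'],1),'F',np.round(s['contact_force'],1))
cL=np.array([.5655,-.129,.098]);cR=np.array([.584,-.248,.097]);T=np.radians(28)
E
python3 -c "
from g import *
a,M=tool(T);print(a);go(cL+.092*a,M)"
```

```text
[0.4641999  0.07015695 0.88294759]
t 1.4 tcp [0.2627 0.6218 0.2313] shift [-608.  -551.2   52.1] turn [ 0.1344  0.4762 -0.5387] q [-1.2   0.47 -0.05  1.53  0.02  1.14 -0.08] w 0.998 grip 0.0 F [ 0.   0.5 -0.2]
```

>>> play_rows --commands '[{"tx":-30,"ty":-28,"tz":0,"wx":0.01,"wy":0.02,"wz":-0.03},{"tx":-60,"ty":-55,"tz":0,"wx":0.02,"wy":0.05,"wz":-0.06},{"tx":-90,"ty":-82,"tz":0,"wx":0.03,"wy":0.08,"wz":-0.1},{"tx":-120,"ty":-109,"tz":0,"wx":0.04,"wy":0.12,"wz":-0.14},{"tx":-150,"ty":-136,"tz":0,"wx":0.05,"wy":0.16,"wz":-0.18},{"tx":-180,"ty":-163,"tz":0,"wx":0.06,"wy":0.2,"wz":-0.22},{"tx":-210,"ty":-190,"tz":0,"wx":0.07,"wy":0.23,"wz":-0.26},{"tx":-240,"ty":-217,"tz":0,"wx":0.08,"wy":0.25,"wz":-0.28},{"tx":-270,"ty":-245,"tz":0,"wx":0.08,"wy":0.26,"wz":-0.29},{"tx":-300,"ty":-272,"tz":0,"wx":0.08,"wy":0.27,"wz":-0.3}]' --claw 85 --newtons 40

```text
clock: 2.23
tool_pos: [0.434, 0.2525, 0.2315]
ee_rot: [-3.103, -0.278, 3.039]
contact_force: [0.9, 0.5, 0.8]
gripper_width: 0.997
grip_force: 0.0
```

```bash
python3 -c "
from g import *
a,M=tool(T);go(cL+.092*a,M)"
```

```text
t 2.23 tcp [0.434  0.2525 0.2315] shift [-218.1 -355.1    5.9] turn [ 0.0564  0.205  -0.239 ] q [-0.53  0.32 -0.    1.78 -0.14  1.29  1.  ] w 0.997 grip 0.0 F [0.9 0.5 0.8]
```

>>> play_rows --commands '[{"tx":-22,"ty":-36,"tz":0,"wx":0.01,"wy":0.02,"wz":-0.02},{"tx":-44,"ty":-71,"tz":1,"wx":0.02,"wy":0.05,"wz":-0.06},{"tx":-65,"ty":-107,"tz":2,"wx":0.03,"wy":0.08,"wz":-0.1},{"tx":-87,"ty":-142,"tz":2,"wx":0.04,"wy":0.12,"wz":-0.14},{"tx":-109,"ty":-178,"tz":3,"wx":0.05,"wy":0.16,"wz":-0.18},{"tx":-131,"ty":-213,"tz":4,"wx":0.056,"wy":0.2,"wz":-0.22},{"tx":-153,"ty":-249,"tz":4,"wx":0.056,"wy":0.205,"wz":-0.24},{"tx":-175,"ty":-284,"tz":5,"wx":0.056,"wy":0.205,"wz":-0.24},{"tx":-200,"ty":-325,"tz":6,"wx":0.056,"wy":0.205,"wz":-0.24},{"tx":-218,"ty":-355,"tz":6,"wx":0.056,"wy":0.205,"wz":-0.24}]'

```text
clock: 3.07
tool_pos: [0.6079, -0.1221, 0.1786]
ee_rot: [3.141, -0.489, -2.99]
contact_force: [1.6, 0.8, 0.9]
gripper_width: 0.998
grip_force: 0.0
```

```bash
python3 -c "
from g import *
a,M=tool(T);d=snapshot('top');cv2.imwrite('pics/p1.png',d['color'][100:300,300:560,::-1].repeat(2,0).repeat(2,1));go(cL+.092*a,M)
go(cL-.018*a,M)"
```

```text
t 3.12 tcp [ 0.6089 -0.133   0.1774] shift [ 0.2 10.4 -2.1] turn [-0.0044 -0.     -0.0125] q [0.   0.68 0.15 1.4  0.05 1.54 1.84] w 0.996 grip 0.0 F [ 0.5 -7.7 -0.2]
t 3.12 tcp [ 0.6089 -0.133   0.1774] shift [  0.2  10.9 107.9] turn [-0.0044 -0.     -0.0125] q [0.   0.68 0.15 1.4  0.05 1.54 1.84] w 0.996 grip 0.0 F [ 0.5 -7.7 -0.2]
```

View pics/p1.png

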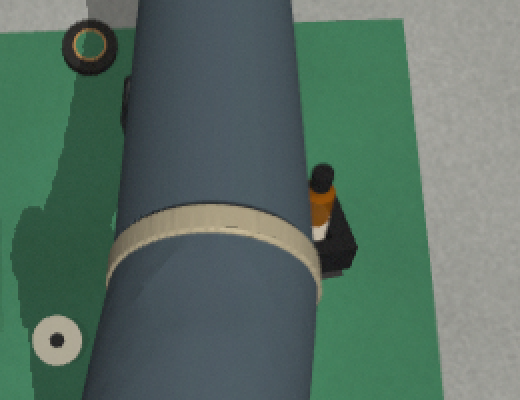

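The top view shows the arm covering the left bottle. The right one is untouched, with its cap at about (460,187) in full-frame pixels. The tool is still settling, so I'll let it hold for a moment, then measure.

>>> play_rows --commands '[{"tz":0},{"tz":0},{"tz":2},{"tz":5},{"tz":10},{"tz":15},{"tz":18},{"tz":20},{"tz":20},{"tz":20}]'

```text
validation failed for argument at $.co...
```

```bash
python3 -c "
from g import *
a,M=tool(T);d=snapshot('scene');cv2.imwrite('pics/p2.png',cv2.resize(d['color'][100:220,200:360,::-1],None,fx=4,fy=4));go(cL-.018*a,M)"
```

```text
t 3.17 tcp [ 0.6074 -0.1296  0.1778] shift [ -1.1   7.1 107.9] turn [-0.0015 -0.0016 -0.0122] q [-0.    0.68  0.15  1.4   0.04  1.54  1.83] w 0.995 grip 0.0 F [ 0.1 -1.6  0.4]
```

View pics/p2.png

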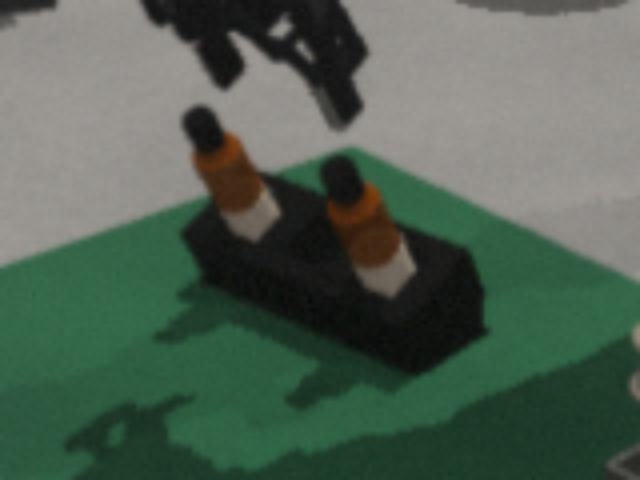

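The fingers, at about (220,60) and (340,100) in the crop, straddle the extension of the left bottle's axis. Its cap is at (343,180). The call was refused because rows need all six keys.

>>> play_rows --commands '[{"tx":0,"ty":0,"tz":0,"wx":0,"wy":0,"wz":0},{"tx":0,"ty":0,"tz":0,"wx":0,"wy":0,"wz":0},{"tx":0,"ty":0,"tz":2,"wx":0,"wy":0,"wz":0},{"tx":0,"ty":0,"tz":5,"wx":0,"wy":0,"wz":0},{"tx":0,"ty":0,"tz":10,"wx":0,"wy":0,"wz":0},{"tx":0,"ty":0,"tz":15,"wx":0,"wy":0,"wz":0},{"tx":0,"ty":0,"tz":18,"wx":0,"wy":0,"wz":0},{"tx":0,"ty":0,"tz":20,"wx":0,"wy":0,"wz":0},{"tx":0,"ty":0,"tz":20,"wx":0,"wy":0,"wz":0},{"tx":0,"ty":0,"tz":20,"wx":0,"wy":0,"wz":0}]'

```text
clock: 4.0
tool_pos: [0.5979, -0.1217, 0.1615]
ee_rot: [3.141, -0.489, -2.991]
contact_force: [0.7, -0.4, -0.1]
gripper_width: 0.992
grip_force: 0.0
```

```bash
python3 -c "
from g import *
a,M=tool(T);go(cL-.018*a,M)"
```

```text
t 4.0 tcp [ 0.5979 -0.1217  0.1615] shift [-0.6 -2.3 89.6] turn [-0.0001 -0.0001  0.0006] q [-0.01  0.67  0.14  1.44  0.04  1.5   1.83] w 0.992 grip 0.0 F [ 0.7 -0.4 -0.1]
```

>>> play_rows --commands '[{"tx":0,"ty":-1,"tz":5,"wx":0,"wy":0,"wz":0},{"tx":0,"ty":-2,"tz":16,"wx":0,"wy":0,"wz":0},{"tx":0,"ty":-2,"tz":30,"wx":0,"wy":0,"wz":0},{"tx":0,"ty":-2,"tz":44,"wx":0,"wy":0,"wz":0},{"tx":0,"ty":-2,"tz":58,"wx":0,"wy":0,"wz":0},{"tx":0,"ty":-2,"tz":71,"wx":0,"wy":0,"wz":0},{"tx":0,"ty":-2,"tz":81,"wx":0,"wy":0,"wz":0},{"tx":0,"ty":-2,"tz":87,"wx":0,"wy":0,"wz":0},{"tx":0,"ty":-2,"tz":90,"wx":0,"wy":0,"wz":0},{"tx":0,"ty":-2,"tz":90,"wx":0,"wy":0,"wz":0}]'

```text
clock: 4.83
tool_pos: [0.556, -0.1301, 0.0816]
ee_rot: [3.141, -0.49, -2.991]
contact_force: [0.3, -0.2, 0.3]
gripper_width: 0.992
grip_force: 0.0
```

>>> play_rows --commands '[{"tx":0,"ty":0,"tz":0,"wx":0,"wy":0,"wz":0},{"tx":0,"ty":0,"tz":0,"wx":0,"wy":0,"wz":0},{"tx":0,"ty":0,"tz":0,"wx":0,"wy":0,"wz":0},{"tx":0,"ty":0,"tz":0,"wx":0,"wy":0,"wz":0},{"tx":0,"ty":0,"tz":0,"wx":0,"wy":0,"wz":0},{"tx":0,"ty":0,"tz":0,"wx":0,"wy":0,"wz":0},{"tx":0,"ty":0,"tz":0,"wx":0,"wy":0,"wz":0},{"tx":0,"ty":0,"tz":0,"wx":0,"wy":0,"wz":0},{"tx":0,"ty":0,"tz":0,"wx":0,"wy":0,"wz":0},{"tx":0,"ty":0,"tz":0,"wx":0,"wy":0,"wz":0}]' --claw 20 --newtons 40

```text
clock: 5.67
tool_pos: [0.5569, -0.1302, 0.0825]
ee_rot: [-3.141, -0.488, -2.991]
contact_force: [2.1, -0.1, 4.9]
gripper_width: 0.387
grip_force: 39.6
```

```bash
python3 -c "
from g import *
a,M=tool(T);d=snapshot('scene');cv2.imwrite('pics/p3.png',cv2.resize(d['color'][100:220,200:360,::-1],None,fx=4,fy=4));go(cL-.018*a,M)"
```

```text
t 5.72 tcp [ 0.5569 -0.1302  0.0825] shift [-0.4 -0.1  0.2] turn [-0.0006  0.001   0.0005] q [0.01 0.7  0.13 1.6  0.05 1.31 1.83] w 0.384 grip 39.6 F [1.8 0.2 5.2]
```

View pics/p3.png

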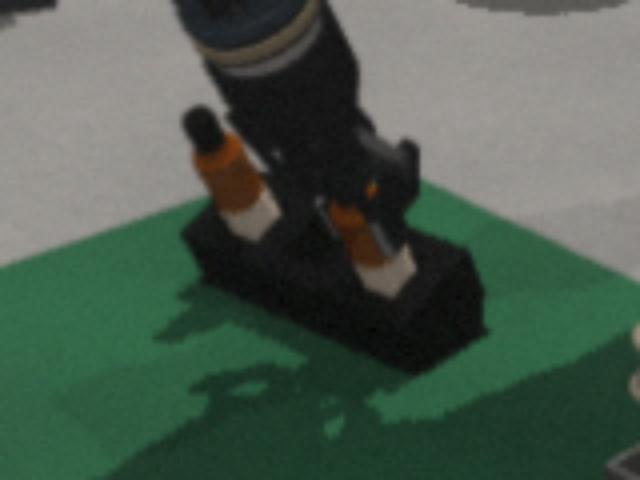

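The left bottle is gripped on its body at about (360,230) in the crop, with an opening near 33 mm and 40 N. I'll pull it out along its axis.

>>> play_rows --commands '[{"tx":0,"ty":0,"tz":-3,"wx":0,"wy":0,"wz":0},{"tx":0,"ty":0,"tz":-9,"wx":0,"wy":0,"wz":0},{"tx":0,"ty":0,"tz":-17,"wx":0,"wy":0,"wz":0},{"tx":0,"ty":0,"tz":-26,"wx":0,"wy":0,"wz":0},{"tx":0,"ty":0,"tz":-36,"wx":0,"wy":0,"wz":0},{"tx":0,"ty":0,"tz":-48,"wx":0,"wy":0,"wz":0},{"tx":0,"ty":0,"tz":-60,"wx":0,"wy":0,"wz":0},{"tx":0,"ty":0,"tz":-70,"wx":0,"wy":0,"wz":0},{"tx":0,"ty":0,"tz":-76,"wx":0,"wy":0,"wz":0},{"tx":0,"ty":0,"tz":-80,"wx":0,"wy":0,"wz":0}]'

```text
clock: 6.55
tool_pos: [0.5944, -0.1242, 0.1537]
ee_rot: [3.142, -0.487, -2.991]
contact_force: [-0.4, -0.9, -1.2]
gripper_width: 0.389
grip_force: 39.8
```

```bash
python3 -c "
from g import *
_,M=tool(0);go([.491,.1955,.21],M)"
```

```text
t 6.55 tcp [ 0.5944 -0.1242  0.1537] shift [ 74.3 331.6 -24.4] turn [-2.000e-04 -4.871e-01  9.000e-04] q [-0.    0.68  0.14  1.46  0.04  1.48  1.83] w 0.389 grip 39.8 F [-0.4 -0.9 -1.2]
```

>>> play_rows --commands '[{"tx":2,"ty":4,"tz":-5,"wx":0,"wy":-0.02,"wz":0},{"tx":7,"ty":16,"tz":-12,"wx":0,"wy":-0.06,"wz":0},{"tx":14,"ty":40,"tz":-18,"wx":0,"wy":-0.12,"wz":0},{"tx":22,"ty":72,"tz":-22,"wx":0,"wy":-0.18,"wz":0},{"tx":30,"ty":107,"tz":-24,"wx":0,"wy":-0.24,"wz":0},{"tx":38,"ty":142,"tz":-24,"wx":0,"wy":-0.3,"wz":0},{"tx":46,"ty":177,"tz":-24,"wx":0,"wy":-0.36,"wz":0},{"tx":54,"ty":212,"tz":-24,"wx":0,"wy":-0.42,"wz":0},{"tx":61,"ty":243,"tz":-24,"wx":0,"wy":-0.46,"wz":0},{"tx":67,"ty":268,"tz":-24,"wx":0,"wy":-0.487,"wz":0}]'

```text
clock: 7.38
tool_pos: [0.5032, 0.1358, 0.206]
ee_rot: [3.14, -0.0, -2.989]
contact_force: [-0.0, 0.2, -1.2]
gripper_width: 0.386
grip_force: 39.9
```

```bash
python3 -c "
from g import *
_,M=tool(0);go([.491,.1955,.21],M)"
```

```text
t 7.38 tcp [0.5032 0.1358 0.206 ] shift [ 3.  60.9 -3.9] turn [ 0.0014 -0.0004  0.0031] q [-0.34  0.24 -0.    1.93 -0.    0.97  1.38] w 0.386 grip 39.9 F [-0.   0.2 -1.2]
```

>>> play_rows --commands '[{"tx":0,"ty":18,"tz":0,"wx":0,"wy":0,"wz":0},{"tx":1,"ty":32,"tz":0,"wx":0,"wy":0,"wz":0},{"tx":2,"ty":43,"tz":0,"wx":0,"wy":0,"wz":0},{"tx":3,"ty":52,"tz":0,"wx":0,"wy":0,"wz":0},{"tx":3,"ty":58,"tz":0,"wx":0,"wy":0,"wz":0},{"tx":3,"ty":60,"tz":0,"wx":0,"wy":0,"wz":0},{"tx":3,"ty":61,"tz":0,"wx":0,"wy":0,"wz":0},{"tx":3,"ty":61,"tz":0,"wx":0,"wy":0,"wz":0},{"tx":3,"ty":61,"tz":0,"wx":0,"wy":0,"wz":0},{"tx":3,"ty":61,"tz":0,"wx":0,"wy":0,"wz":0}]'

```text
clock: 8.22
tool_pos: [0.4941, 0.1924, 0.2053]
ee_rot: [-3.141, -0.002, -2.992]
contact_force: [0.4, 0.2, -2.1]
gripper_width: 0.386
grip_force: 39.9
```

```bash
cat > hb.py <<'E'
from g import *
import sys
cx=[float(v) for v in sys.argv[1:3]]
_,M=tool(0)
d=snapshot('scene');cv2.imwrite('pics/'+sys.argv[3],cv2.resize(d['color'][80:270,300:460,::-1],None,fx=3,fy=3))
p=np.array(state()['tool_pos']);px=proj(d,[p])[0]
rs=sorted(regions_of('scene','bottle_a'),key=lambda r:np.hypot(*(np.array(np.nonzero(r['mask'])).mean(1)[::-1]-px)))
m=rs[0]['mask'];ys,xs=np.nonzero(m);print('mask',rs[0]['conf'],m.sum(),xs.min(),xs.max(),ys.min(),ys.max())
# expected base: compare predicted silhouette (base at 62 mm below the TCP) with mask bottom
for k in(52,57,62,67,72):
    q=proj(d,circ(.017,0)+p-[0,0,k/1e3]);print(k,np.round([q[:,0].min(),q[:,0].max(),q[:,1].max()],1))
q=proj(d,circ(.017,0)+p-[0,0,.010]);print('pred x near TCP',q[:,0].min().round(1),q[:,0].max().round(1))
for y in range(ys.max()-14,ys.max()+1,2):r=xs[ys==y];print(y,r.min(),r.max())
go([*cx,.21],M);go([*cx,.0665],M)
E
python3 hb.py .491 .1955 p4.png
```

```text
mask 0.94 1021 413 436 115 180
52 [413.7 431.1 177. ]
57 [413.4 430.7 179.3]
62 [413.1 430.4 181.5]
67 [412.8 430.  183.7]
72 [412.4 429.6 185.9]
pred x near TCP 416.6 434.5
166 414 431
168 414 431
170 414 430
172 414 429
174 413 429
176 413 429
178 415 428
180 418 427
t 8.32 tcp [0.4941 0.1927 0.2054] shift [ 2.6  3.2 -4.6] turn [ 0.     -0.0017 -0.0003] q [-0.43  0.26 -0.03  1.9   0.01  0.98  1.26] w 0.387 grip 39.9 F [-0.6 -0.5 -0.9]
t 8.32 tcp [0.4941 0.1927 0.2054] shift [  2.4   3.2 138.9] turn [ 0.     -0.0017 -0.0003] q [-0.43  0.26 -0.03  1.9   0.01  0.98  1.26] w 0.387 grip 39.9 F [-0.6 -0.5 -0.9]
```

View pics/p4.png

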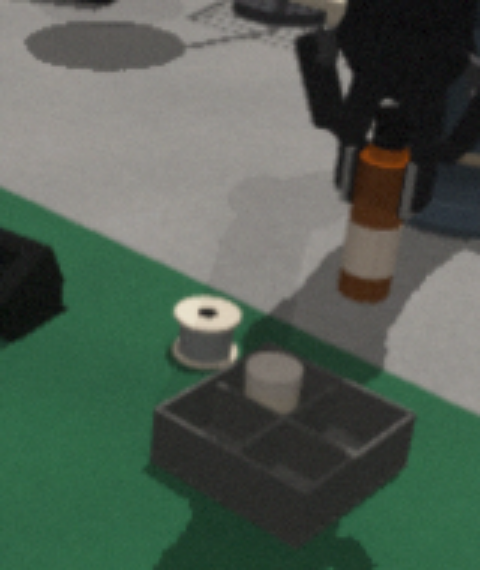

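The bottle hangs upright with its base at about full-frame (421,180), and the far cell is at about (415,225). The base is roughly 61 mm below the TCP, as predicted, so I'll lower it.

>>> play_rows --commands '[{"tx":2,"ty":3,"tz":4,"wx":0,"wy":0,"wz":0},{"tx":2,"ty":3,"tz":14,"wx":0,"wy":0,"wz":0},{"tx":2,"ty":3,"tz":30,"wx":0,"wy":0,"wz":0},{"tx":2,"ty":3,"tz":48,"wx":0,"wy":0,"wz":0},{"tx":2,"ty":3,"tz":66,"wx":0,"wy":0,"wz":0},{"tx":2,"ty":3,"tz":84,"wx":0,"wy":0,"wz":0},{"tx":2,"ty":3,"tz":100,"wx":0,"wy":0,"wz":0},{"tx":2,"ty":3,"tz":114,"wx":0,"wy":0,"wz":0},{"tx":2,"ty":3,"tz":123,"wx":0,"wy":0,"wz":0},{"tx":2,"ty":3,"tz":127,"wx":0,"wy":0,"wz":0}]'

```text
clock: 9.15
tool_pos: [0.4901, 0.1955, 0.0764]
ee_rot: [-3.141, -0.005, -2.991]
contact_force: [-0.7, -0.9, -1.8]
gripper_width: 0.389
grip_force: 39.9
```

>>> play_rows --commands '[{"tx":0,"ty":0,"tz":1,"wx":0,"wy":0,"wz":0},{"tx":0,"ty":0,"tz":2,"wx":0,"wy":0,"wz":0},{"tx":0,"ty":0,"tz":3,"wx":0,"wy":0,"wz":0},{"tx":0,"ty":0,"tz":4,"wx":0,"wy":0,"wz":0},{"tx":0,"ty":0,"tz":5,"wx":0,"wy":0,"wz":0},{"tx":0,"ty":0,"tz":6,"wx":0,"wy":0,"wz":0},{"tx":0,"ty":0,"tz":7,"wx":0,"wy":0,"wz":0},{"tx":0,"ty":0,"tz":8,"wx":0,"wy":0,"wz":0},{"tx":0,"ty":0,"tz":9,"wx":0,"wy":0,"wz":0},{"tx":0,"ty":0,"tz":9,"wx":0,"wy":0,"wz":0}]'

```text
clock: 9.98
tool_pos: [0.4911, 0.1958, 0.0692]
ee_rot: [3.142, -0.002, -2.991]
contact_force: [0.3, -0.6, -1.4]
gripper_width: 0.387
grip_force: 39.9
```

```bash
python3 -c "
from g import *
_,M=tool(0);go([.491,.1955,.0665],M)"
```

```text
t 9.98 tcp [0.4911 0.1958 0.0692] shift [ 0.2 -0.3  2.7] turn [ 0.0001 -0.002   0.0006] q [-0.43  0.44 -0.03  2.03  0.02  0.68  1.24] w 0.387 grip 39.9 F [ 0.3 -0.6 -1.4]
```

Lower slowly until there is contact.

>>> play_rows --commands '[{"tx":0,"ty":0,"tz":0.5,"wx":0,"wy":0,"wz":0},{"tx":0,"ty":0,"tz":1,"wx":0,"wy":0,"wz":0},{"tx":0,"ty":0,"tz":1.5,"wx":0,"wy":0,"wz":0},{"tx":0,"ty":0,"tz":2,"wx":0,"wy":0,"wz":0},{"tx":0,"ty":0,"tz":2.5,"wx":0,"wy":0,"wz":0},{"tx":0,"ty":0,"tz":3,"wx":0,"wy":0,"wz":0},{"tx":0,"ty":0,"tz":3,"wx":0,"wy":0,"wz":0},{"tx":0,"ty":0,"tz":3,"wx":0,"wy":0,"wz":0},{"tx":0,"ty":0,"tz":3,"wx":0,"wy":0,"wz":0},{"tx":0,"ty":0,"tz":3,"wx":0,"wy":0,"wz":0}]'

```text
clock: 10.82
tool_pos: [0.4913, 0.1959, 0.0664]
ee_rot: [3.141, -0.002, -2.991]
contact_force: [-0.9, 0.5, -0.8]
gripper_width: 0.385
grip_force: 39.9
```

>>> play_rows --commands '[{"tx":0,"ty":0,"tz":0.5,"wx":0,"wy":0,"wz":0},{"tx":0,"ty":0,"tz":1,"wx":0,"wy":0,"wz":0},{"tx":0,"ty":0,"tz":1.5,"wx":0,"wy":0,"wz":0},{"tx":0,"ty":0,"tz":2,"wx":0,"wy":0,"wz":0},{"tx":0,"ty":0,"tz":2,"wx":0,"wy":0,"wz":0},{"tx":0,"ty":0,"tz":2,"wx":0,"wy":0,"wz":0},{"tx":0,"ty":0,"tz":2,"wx":0,"wy":0,"wz":0},{"tx":0,"ty":0,"tz":2,"wx":0,"wy":0,"wz":0},{"tx":0,"ty":0,"tz":2,"wx":0,"wy":0,"wz":0},{"tx":0,"ty":0,"tz":2,"wx":0,"wy":0,"wz":0}]'

```text
clock: 11.65
tool_pos: [0.4913, 0.1959, 0.0644]
ee_rot: [3.141, -0.002, -2.991]
contact_force: [0.1, 0.1, -0.7]
gripper_width: 0.386
grip_force: 39.9
```

>>> play_rows --commands '[{"tx":0,"ty":0,"tz":0.5,"wx":0,"wy":0,"wz":0},{"tx":0,"ty":0,"tz":1,"wx":0,"wy":0,"wz":0},{"tx":0,"ty":0,"tz":1.5,"wx":0,"wy":0,"wz":0},{"tx":0,"ty":0,"tz":2,"wx":0,"wy":0,"wz":0},{"tx":0,"ty":0,"tz":2,"wx":0,"wy":0,"wz":0},{"tx":0,"ty":0,"tz":2,"wx":0,"wy":0,"wz":0},{"tx":0,"ty":0,"tz":2,"wx":0,"wy":0,"wz":0},{"tx":0,"ty":0,"tz":2,"wx":0,"wy":0,"wz":0},{"tx":0,"ty":0,"tz":2,"wx":0,"wy":0,"wz":0},{"tx":0,"ty":0,"tz":2,"wx":0,"wy":0,"wz":0}]'

```text
clock: 12.48
tool_pos: [0.4918, 0.196, 0.0636]
ee_rot: [3.141, -0.001, -2.991]
contact_force: [-1.3, -1.4, 7.9]
gripper_width: 0.386
grip_force: 40.9
```

```bash
python3 -c "
from g import *
_,M=tool(0);go([.491,.1955,.0665],M);d=snapshot('scene');cv2.imwrite('pics/p5.png',cv2.resize(d['color'][120:270,300:460,::-1],None,fx=4,fy=4))"
```

```text
t 12.48 tcp [0.4918 0.196  0.0636] shift [ 0.9 -0.4 -2.9] turn [ 0.0004 -0.0005  0.0005] q [-0.43  0.45 -0.03  2.03  0.02  0.67  1.24] w 0.386 grip 40.9 F [-1.3 -1.4  7.9]
```

View pics/p5.png

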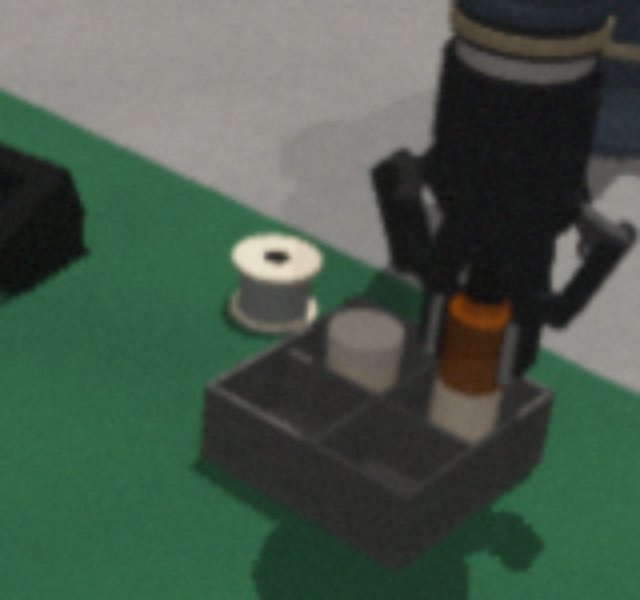

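The bottle stands in the far cell at about (470,400) in the crop, with contact (8 N) at the expected height and the jar untouched. Release and rise.

>>> play_rows --commands '[{"tx":0,"ty":0,"tz":-1,"wx":0,"wy":0,"wz":0},{"tx":0,"ty":0,"tz":-1,"wx":0,"wy":0,"wz":0},{"tx":0,"ty":0,"tz":-1,"wx":0,"wy":0,"wz":0},{"tx":0,"ty":0,"tz":-1,"wx":0,"wy":0,"wz":0},{"tx":0,"ty":0,"tz":-1,"wx":0,"wy":0,"wz":0},{"tx":0,"ty":0,"tz":-1,"wx":0,"wy":0,"wz":0},{"tx":0,"ty":0,"tz":-1,"wx":0,"wy":0,"wz":0},{"tx":0,"ty":0,"tz":-1,"wx":0,"wy":0,"wz":0},{"tx":0,"ty":0,"tz":-1,"wx":0,"wy":0,"wz":0},{"tx":0,"ty":0,"tz":-1,"wx":0,"wy":0,"wz":0}]' --claw 62

```text
clock: 13.37
tool_pos: [0.4913, 0.1959, 0.0634]
ee_rot: [3.141, -0.002, -2.991]
contact_force: [-0.1, 0.5, 0.0]
gripper_width: 0.728
grip_force: 0.0
```

>>> play_rows --commands '[{"tx":0,"ty":0,"tz":-3,"wx":0,"wy":0,"wz":0},{"tx":0,"ty":0,"tz":-10,"wx":0,"wy":0,"wz":0},{"tx":0,"ty":0,"tz":-22,"wx":0,"wy":0,"wz":0},{"tx":0,"ty":0,"tz":-38,"wx":0,"wy":0,"wz":0},{"tx":0,"ty":0,"tz":-56,"wx":0,"wy":0,"wz":0},{"tx":0,"ty":0,"tz":-76,"wx":0,"wy":0,"wz":0},{"tx":0,"ty":0,"tz":-98,"wx":0,"wy":0,"wz":0},{"tx":0,"ty":0,"tz":-118,"wx":0,"wy":0,"wz":0},{"tx":0,"ty":0,"tz":-134,"wx":0,"wy":0,"wz":0},{"tx":0,"ty":0,"tz":-142,"wx":0,"wy":0,"wz":0}]'

```text
clock: 14.2
tool_pos: [0.4925, 0.1963, 0.2084]
ee_rot: [3.14, 0.003, -2.991]
contact_force: [-0.6, -0.5, 0.6]
gripper_width: 0.725
grip_force: 0.0
```

```bash
python3 -c "
from g import *
a,M=tool(T);go(cR+.08*a,M)
D={c:snapshot(c) for c in('scene',)}
for c in D:
  o=[]
  for r in regions_of(c,'bottle_a'):
    ys,xs=np.nonzero(r['mask']);print(c,r['conf'],r['mask'].sum(),xs.min(),xs.max(),ys.min(),ys.max())
d=D['scene']
for s,r in((.125,.011),(.094,.017)):
  q=proj(d,circ(r,s+.004)+[.4915,.196,0]);print(s,q.min(0).round(1),q.max(0).round(1))
"
```

```text
t 14.2 tcp [0.4925 0.1963 0.2084] shift [ -61.3 -453.1   40.2] turn [0.0014 0.4913 0.0008] q [-0.43  0.26 -0.03  1.9   0.01  0.98  1.25] w 0.725 grip 0.0 F [-0.6 -0.5  0.6]
scene 0.97 599 408 426 183 229
scene 0.76 376 246 268 127 158
0.125 [417.3 180.9] [428.4 186.5]
0.094 [412.3 192.5] [429.1 201.3]
```

>>> play_rows --commands '[{"tx":-2,"ty":-10,"tz":0,"wx":0,"wy":0,"wz":0},{"tx":-5,"ty":-34,"tz":0,"wx":0,"wy":0.02,"wz":0},{"tx":-10,"ty":-66,"tz":2,"wx":0,"wy":0.05,"wz":0},{"tx":-15,"ty":-100,"tz":4,"wx":0,"wy":0.1,"wz":0},{"tx":-20,"ty":-134,"tz":6,"wx":0,"wy":0.15,"wz":0},{"tx":-25,"ty":-168,"tz":8,"wx":0,"wy":0.2,"wz":0},{"tx":-30,"ty":-202,"tz":10,"wx":0,"wy":0.25,"wz":0},{"tx":-35,"ty":-236,"tz":12,"wx":0,"wy":0.3,"wz":0},{"tx":-40,"ty":-270,"tz":14,"wx":0,"wy":0.35,"wz":0},{"tx":-44,"ty":-300,"tz":16,"wx":0,"wy":0.4,"wz":0}]' --claw 85

```text
clock: 15.13
tool_pos: [0.5794, -0.0977, 0.1877]
ee_rot: [-3.141, -0.407, -2.993]
contact_force: [0.9, -0.1, 0.3]
gripper_width: 0.993
grip_force: 0.0
```

```bash
python3 -c "
from g import *
a,M=tool(T);go(cR+.08*a,M)"
```

```text
t 15.13 tcp [ 0.5794 -0.0977  0.1877] shift [ -26.2 -149.3   10.5] turn [ 0.0005  0.0817 -0.0013] q [-0.03  0.57  0.13  1.53  0.02  1.44  1.8 ] w 0.993 grip 0.0 F [ 0.9 -0.1  0.3]
```

>>> play_rows --commands '[{"tx":-6,"ty":-28,"tz":0,"wx":0,"wy":0.02,"wz":0},{"tx":-11,"ty":-54,"tz":2,"wx":0,"wy":0.04,"wz":0},{"tx":-16,"ty":-80,"tz":4,"wx":0,"wy":0.06,"wz":0},{"tx":-20,"ty":-104,"tz":6,"wx":0,"wy":0.08,"wz":0},{"tx":-23,"ty":-124,"tz":8,"wx":0,"wy":0.082,"wz":0},{"tx":-25,"ty":-138,"tz":9,"wx":0,"wy":0.082,"wz":0},{"tx":-26,"ty":-146,"tz":10,"wx":0,"wy":0.082,"wz":0},{"tx":-26,"ty":-149,"tz":10,"wx":0,"wy":0.082,"wz":0},{"tx":-26,"ty":-149,"tz":10,"wx":0,"wy":0.082,"wz":0},{"tx":-26,"ty":-149,"tz":10,"wx":0,"wy":0.082,"wz":0}]'

```text
clock: 15.97
tool_pos: [0.6222, -0.2371, 0.17]
ee_rot: [3.14, -0.483, -2.989]
contact_force: [0.5, 0.1, 1.0]
gripper_width: 0.996
grip_force: 0.0
```

```bash
python3 -c "
from g import *
a,M=tool(T);go(cR-.018*a,M)
for c in('top','scene'):
  d=snapshot(c)
  for r in regions_of(c,'bottle_a'):
    ys,xs=np.nonzero(r['mask']);print(c,round(r['conf'],2),r['mask'].sum(),xs.min(),xs.max(),ys.min(),ys.max())
    f=lambda x:bottle(np.array([x[0],x[1],.084]),x[2],x[3],0 if c=='top' else 36)
    if r['conf']>.5 and abs(xs.mean()-(417 if c=='scene' else 245))<25: print(fit(f,[.4915,.196,0,0],[.005,.005,.05,.05],[(d,r['mask'])]))
  cv2.imwrite('pics/p6%s.png'%c,cv2.resize(d['color'][170:290,220:380,::-1] if c=='top' else d['color'][100:270,220:460,::-1],None,fx=3,fy=3))
"
```

```text
t 15.97 tcp [ 0.6222 -0.2371  0.17  ] shift [  1.1  -5.1 100.9] turn [0.0004 0.0053 0.0023] q [0.12 0.74 0.18 1.3  0.08 1.55 1.98] w 0.996 grip 0.0 F [0.5 0.1 1. ]
top 0.59 339 236 259 241 258
(array([ 0.49260347,  0.19742793, -0.01511889, -0.06587358]), np.float64(0.34351289622346115), np.float64(282.782030705367))
scene 0.71 596 408 427 183 228
(array([ 0.5013594 ,  0.20019942, -0.07600718,  0.00440028]), np.float64(35.91811145214011), np.float64(504.79183926969193))
scene 0.58 427 245 269 126 160
```

View pics/p6scene.png

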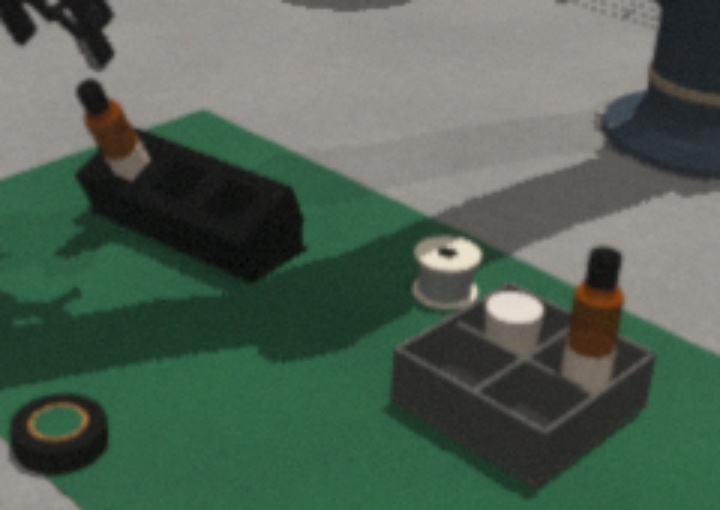

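The first bottle stands upright in the far cell at about (595,330) in the crop. The jar, spool and tape are unmoved. The gripper is above the right bottle, whose cap is at (92,97).

>>> play_rows --commands '[{"tx":1,"ty":-1,"tz":0,"wx":0,"wy":0.005,"wz":0.002},{"tx":1,"ty":-3,"tz":1,"wx":0,"wy":0.005,"wz":0.002},{"tx":1,"ty":-5,"tz":3,"wx":0,"wy":0.005,"wz":0.002},{"tx":1,"ty":-5,"tz":6,"wx":0,"wy":0.005,"wz":0.002},{"tx":1,"ty":-5,"tz":10,"wx":0,"wy":0.005,"wz":0.002},{"tx":1,"ty":-5,"tz":14,"wx":0,"wy":0.005,"wz":0.002},{"tx":1,"ty":-5,"tz":18,"wx":0,"wy":0.005,"wz":0.002},{"tx":1,"ty":-5,"tz":20,"wx":0,"wy":0.005,"wz":0.002},{"tx":1,"ty":-5,"tz":20,"wx":0,"wy":0.005,"wz":0.002},{"tx":1,"ty":-5,"tz":20,"wx":0,"wy":0.005,"wz":0.002}]'

```text
clock: 17.0
tool_pos: [0.6127, -0.2449, 0.1525]
ee_rot: [-3.141, -0.489, -2.993]
contact_force: [0.2, -0.6, 0.5]
gripper_width: 0.994
grip_force: 0.0
```

```bash
python3 -c "
from g import *
a,M=tool(T);go(cR-.018*a,M)"
```

```text
t 17.0 tcp [ 0.6127 -0.2449  0.1525] shift [-0.6  1.2 80.6] turn [ 0.     -0.0002 -0.0013] q [0.13 0.75 0.18 1.33 0.08 1.52 1.99] w 0.994 grip 0.0 F [ 0.2 -0.6  0.5]
```

>>> play_rows --commands '[{"tx":0,"ty":1,"tz":4,"wx":0,"wy":0,"wz":0},{"tx":0,"ty":1,"tz":13,"wx":0,"wy":0,"wz":0},{"tx":0,"ty":1,"tz":25,"wx":0,"wy":0,"wz":0},{"tx":0,"ty":1,"tz":38,"wx":0,"wy":0,"wz":0},{"tx":0,"ty":1,"tz":51,"wx":0,"wy":0,"wz":0},{"tx":0,"ty":1,"tz":63,"wx":0,"wy":0,"wz":0},{"tx":0,"ty":1,"tz":73,"wx":0,"wy":0,"wz":0},{"tx":0,"ty":1,"tz":79,"wx":0,"wy":0,"wz":0},{"tx":0,"ty":1,"tz":81,"wx":0,"wy":0,"wz":0},{"tx":0,"ty":1,"tz":81,"wx":0,"wy":0,"wz":0}]'

```text
clock: 17.83
tool_pos: [0.5747, -0.2496, 0.0807]
ee_rot: [-3.141, -0.489, -2.993]
contact_force: [1.2, -0.1, 0.4]
gripper_width: 0.995
grip_force: 0.0
```

>>> play_rows --commands '[{"tx":0,"ty":0,"tz":0,"wx":0,"wy":0,"wz":0},{"tx":0,"ty":0,"tz":0,"wx":0,"wy":0,"wz":0},{"tx":0,"ty":0,"tz":0,"wx":0,"wy":0,"wz":0},{"tx":0,"ty":0,"tz":0,"wx":0,"wy":0,"wz":0},{"tx":0,"ty":0,"tz":0,"wx":0,"wy":0,"wz":0},{"tx":0,"ty":0,"tz":0,"wx":0,"wy":0,"wz":0},{"tx":0,"ty":0,"tz":0,"wx":0,"wy":0,"wz":0},{"tx":0,"ty":0,"tz":0,"wx":0,"wy":0,"wz":0},{"tx":0,"ty":0,"tz":0,"wx":0,"wy":0,"wz":0},{"tx":0,"ty":0,"tz":0,"wx":0,"wy":0,"wz":0}]' --claw 20 --newtons 40

```text
clock: 18.67
tool_pos: [0.5755, -0.2496, 0.0815]
ee_rot: [-3.14, -0.488, -2.993]
contact_force: [1.6, 0.8, 4.0]
gripper_width: 0.388
grip_force: 39.6
```

Gripped, with the same 33 mm opening. Pulling it out.

>>> play_rows --commands '[{"tx":0,"ty":0,"tz":-3,"wx":0,"wy":0,"wz":0},{"tx":0,"ty":0,"tz":-9,"wx":0,"wy":0,"wz":0},{"tx":0,"ty":0,"tz":-17,"wx":0,"wy":0,"wz":0},{"tx":0,"ty":0,"tz":-26,"wx":0,"wy":0,"wz":0},{"tx":0,"ty":0,"tz":-36,"wx":0,"wy":0,"wz":0},{"tx":0,"ty":0,"tz":-48,"wx":0,"wy":0,"wz":0},{"tx":0,"ty":0,"tz":-60,"wx":0,"wy":0,"wz":0},{"tx":0,"ty":0,"tz":-70,"wx":0,"wy":0,"wz":0},{"tx":0,"ty":0,"tz":-76,"wx":0,"wy":0,"wz":0},{"tx":0,"ty":0,"tz":-80,"wx":0,"wy":0,"wz":0}]'

```text
clock: 19.5
tool_pos: [0.6131, -0.2439, 0.1529]
ee_rot: [-3.14, -0.487, -2.993]
contact_force: [-0.5, 0.1, -1.2]
gripper_width: 0.386
grip_force: 39.8
```

```bash
python3 -c "
from g import *
_,M=tool(0);go([.5555,.1325,.21],M)"
```

```text
t 19.5 tcp [ 0.6131 -0.2439  0.1529] shift [ 27.9 380.7 -50.4] turn [-0.0011 -0.487  -0.0011] q [0.13 0.75 0.18 1.33 0.08 1.51 1.99] w 0.386 grip 39.8 F [-0.5  0.1 -1.2]
```

>>> play_rows --commands '[{"tx":0,"ty":4,"tz":-8,"wx":0,"wy":-0.02,"wz":0},{"tx":2,"ty":16,"tz":-20,"wx":0,"wy":-0.06,"wz":0},{"tx":5,"ty":40,"tz":-32,"wx":0,"wy":-0.12,"wz":0},{"tx":9,"ty":72,"tz":-42,"wx":0,"wy":-0.18,"wz":0},{"tx":13,"ty":107,"tz":-48,"wx":0,"wy":-0.24,"wz":0},{"tx":17,"ty":142,"tz":-50,"wx":0,"wy":-0.3,"wz":0},{"tx":20,"ty":177,"tz":-50,"wx":0,"wy":-0.36,"wz":0},{"tx":22,"ty":212,"tz":-50,"wx":0,"wy":-0.42,"wz":0},{"tx":24,"ty":243,"tz":-50,"wx":0,"wy":-0.46,"wz":0},{"tx":26,"ty":270,"tz":-50,"wx":0,"wy":-0.487,"wz":0}]'

```text
clock: 20.33
tool_pos: [0.5706, 0.0255, 0.2086]
ee_rot: [3.141, -0.0, -2.991]
contact_force: [-1.0, 0.3, -1.9]
gripper_width: 0.389
grip_force: 39.9
```

>>> play_rows --commands '[{"tx":0,"ty":24,"tz":0,"wx":0,"wy":0,"wz":0},{"tx":0,"ty":46,"tz":0,"wx":0,"wy":0,"wz":0},{"tx":0,"ty":66,"tz":0,"wx":0,"wy":0,"wz":0},{"tx":0,"ty":84,"tz":0,"wx":0,"wy":0,"wz":0},{"tx":0,"ty":98,"tz":0,"wx":0,"wy":0,"wz":0},{"tx":0,"ty":106,"tz":0,"wx":0,"wy":0,"wz":0},{"tx":0,"ty":110,"tz":0,"wx":0,"wy":0,"wz":0},{"tx":0,"ty":110,"tz":0,"wx":0,"wy":0,"wz":0},{"tx":0,"ty":110,"tz":0,"wx":0,"wy":0,"wz":0},{"tx":0,"ty":110,"tz":0,"wx":0,"wy":0,"wz":0}]'

```text
clock: 21.17
tool_pos: [0.5566, 0.1304, 0.2078]
ee_rot: [-3.14, -0.002, -2.995]
contact_force: [0.1, 0.2, -1.0]
gripper_width: 0.392
grip_force: 39.9
```

```bash
python3 hb.py .5555 .1325 p7.png
```

```text
mask 0.92 891 369 388 113 178
52 [369.3 386.6 174.6]
57 [369.1 386.4 176.9]
62 [368.9 386.1 179.1]
67 [368.7 385.9 181.4]
72 [368.5 385.6 183.6]
pred x near TCP 371.0 388.7
164 370 387
166 370 386
168 369 386
170 369 386
172 369 385
174 370 385
176 371 384
178 377 380
t 21.27 tcp [0.5565 0.1307 0.2078] shift [ 0.8  1.9 -2.2] turn [-0.0012 -0.0018 -0.003 ] q [-0.31  0.32  0.01  1.81 -0.    1.01  1.41] w 0.386 grip 39.9 F [-0.7  0.9 -2. ]
t 21.27 tcp [0.5565 0.1307 0.2078] shift [  0.5   2.1 141.3] turn [-0.0012 -0.0018 -0.003 ] q [-0.31  0.32  0.01  1.81 -0.    1.01  1.41] w 0.386 grip 39.9 F [-0.7  0.9 -2. ]
```

View pics/p7.png

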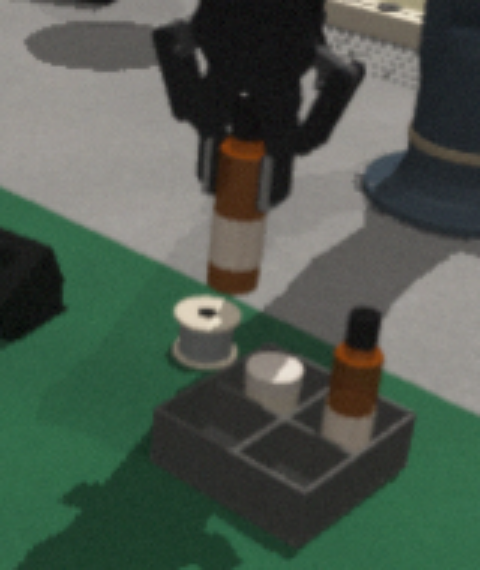

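The second bottle hangs upright with its base at about crop (233,285). Cell1, at (205,415), is empty, and the first bottle is still standing. Lower it.

>>> play_rows --commands '[{"tx":1,"ty":2,"tz":4,"wx":0,"wy":0,"wz":0},{"tx":1,"ty":2,"tz":14,"wx":0,"wy":0,"wz":0},{"tx":1,"ty":2,"tz":30,"wx":0,"wy":0,"wz":0},{"tx":1,"ty":2,"tz":48,"wx":0,"wy":0,"wz":0},{"tx":1,"ty":2,"tz":67,"wx":0,"wy":0,"wz":0},{"tx":1,"ty":2,"tz":86,"wx":0,"wy":0,"wz":0},{"tx":1,"ty":2,"tz":104,"wx":0,"wy":0,"wz":0},{"tx":1,"ty":2,"tz":119,"wx":0,"wy":0,"wz":0},{"tx":1,"ty":2,"tz":129,"wx":0,"wy":0,"wz":0},{"tx":1,"ty":2,"tz":134,"wx":0,"wy":0,"wz":0}]'

```text
clock: 22.1
tool_pos: [0.5536, 0.1333, 0.0717]
ee_rot: [-3.14, -0.005, -2.993]
contact_force: [0.4, 0.3, -1.2]
gripper_width: 0.39
grip_force: 39.9
```

>>> play_rows --commands '[{"tx":0,"ty":0,"tz":0.5,"wx":0,"wy":0,"wz":0},{"tx":0,"ty":0,"tz":1,"wx":0,"wy":0,"wz":0},{"tx":0,"ty":0,"tz":2,"wx":0,"wy":0,"wz":0},{"tx":0,"ty":0,"tz":3,"wx":0,"wy":0,"wz":0},{"tx":0,"ty":0,"tz":4,"wx":0,"wy":0,"wz":0},{"tx":0,"ty":0,"tz":5,"wx":0,"wy":0,"wz":0},{"tx":0,"ty":0,"tz":6,"wx":0,"wy":0,"wz":0},{"tx":0,"ty":0,"tz":7,"wx":0,"wy":0,"wz":0},{"tx":0,"ty":0,"tz":7,"wx":0,"wy":0,"wz":0},{"tx":0,"ty":0,"tz":7,"wx":0,"wy":0,"wz":0}]'

```text
clock: 22.93
tool_pos: [0.5548, 0.1336, 0.0668]
ee_rot: [-3.141, -0.002, -2.993]
contact_force: [-0.7, -0.8, -2.1]
gripper_width: 0.391
grip_force: 39.9
```

>>> play_rows --commands '[{"tx":0,"ty":0,"tz":0.5,"wx":0,"wy":0,"wz":0},{"tx":0,"ty":0,"tz":1,"wx":0,"wy":0,"wz":0},{"tx":0,"ty":0,"tz":1.5,"wx":0,"wy":0,"wz":0},{"tx":0,"ty":0,"tz":2,"wx":0,"wy":0,"wz":0},{"tx":0,"ty":0,"tz":2.5,"wx":0,"wy":0,"wz":0},{"tx":0,"ty":0,"tz":3,"wx":0,"wy":0,"wz":0},{"tx":0,"ty":0,"tz":3,"wx":0,"wy":0,"wz":0},{"tx":0,"ty":0,"tz":3,"wx":0,"wy":0,"wz":0},{"tx":0,"ty":0,"tz":3,"wx":0,"wy":0,"wz":0},{"tx":0,"ty":0,"tz":3,"wx":0,"wy":0,"wz":0}]'

```text
clock: 23.77
tool_pos: [0.5548, 0.1336, 0.0638]
ee_rot: [-3.141, -0.002, -2.993]
contact_force: [-0.1, -0.1, -1.9]
gripper_width: 0.387
grip_force: 39.9
```

>>> play_rows --commands '[{"tx":0,"ty":0,"tz":0.5,"wx":0,"wy":0,"wz":0},{"tx":0,"ty":0,"tz":1,"wx":0,"wy":0,"wz":0},{"tx":0,"ty":0,"tz":1.2,"wx":0,"wy":0,"wz":0},{"tx":0,"ty":0,"tz":1.5,"wx":0,"wy":0,"wz":0},{"tx":0,"ty":0,"tz":1.5,"wx":0,"wy":0,"wz":0},{"tx":0,"ty":0,"tz":1.5,"wx":0,"wy":0,"wz":0},{"tx":0,"ty":0,"tz":1.5,"wx":0,"wy":0,"wz":0},{"tx":0,"ty":0,"tz":1.5,"wx":0,"wy":0,"wz":0},{"tx":0,"ty":0,"tz":1.5,"wx":0,"wy":0,"wz":0},{"tx":0,"ty":0,"tz":1.5,"wx":0,"wy":0,"wz":0}]'

```text
clock: 24.6
tool_pos: [0.5553, 0.1337, 0.0634]
ee_rot: [-3.141, -0.001, -2.993]
contact_force: [-1.4, -0.6, 6.2]
gripper_width: 0.387
grip_force: 40.5
```

On the floor (8 N step). Release and rise.

>>> play_rows --commands '[{"tx":0,"ty":0,"tz":-1,"wx":0,"wy":0,"wz":0},{"tx":0,"ty":0,"tz":-1,"wx":0,"wy":0,"wz":0},{"tx":0,"ty":0,"tz":-1,"wx":0,"wy":0,"wz":0},{"tx":0,"ty":0,"tz":-1,"wx":0,"wy":0,"wz":0},{"tx":0,"ty":0,"tz":-1,"wx":0,"wy":0,"wz":0},{"tx":0,"ty":0,"tz":-1,"wx":0,"wy":0,"wz":0},{"tx":0,"ty":0,"tz":-1,"wx":0,"wy":0,"wz":0},{"tx":0,"ty":0,"tz":-1,"wx":0,"wy":0,"wz":0},{"tx":0,"ty":0,"tz":-1,"wx":0,"wy":0,"wz":0},{"tx":0,"ty":0,"tz":-1,"wx":0,"wy":0,"wz":0}]' --claw 62

```text
clock: 25.43
tool_pos: [0.5548, 0.1336, 0.0633]
ee_rot: [-3.141, -0.002, -2.993]
contact_force: [0.7, -0.9, 0.2]
gripper_width: 0.727
grip_force: 0.0
```

>>> play_rows --commands '[{"tx":0,"ty":0,"tz":-3,"wx":0,"wy":0,"wz":0},{"tx":0,"ty":0,"tz":-10,"wx":0,"wy":0,"wz":0},{"tx":0,"ty":0,"tz":-22,"wx":0,"wy":0,"wz":0},{"tx":0,"ty":0,"tz":-38,"wx":0,"wy":0,"wz":0},{"tx":0,"ty":0,"tz":-56,"wx":0,"wy":0,"wz":0},{"tx":0,"ty":0,"tz":-76,"wx":0,"wy":0,"wz":0},{"tx":0,"ty":0,"tz":-98,"wx":0,"wy":0,"wz":0},{"tx":0,"ty":0,"tz":-120,"wx":0,"wy":0,"wz":0},{"tx":0,"ty":0,"tz":-140,"wx":0,"wy":0,"wz":0},{"tx":0,"ty":0,"tz":-155,"wx":0,"wy":0,"wz":0}]'

```text
clock: 26.27
tool_pos: [0.5558, 0.134, 0.2218]
ee_rot: [-3.141, 0.002, -2.993]
contact_force: [-0.7, 0.6, -0.5]
gripper_width: 0.726
grip_force: 0.0
```

>>> play_rows --commands '[{"tx":0,"ty":-15,"tz":-2,"wx":0,"wy":0,"wz":0},{"tx":0,"ty":-40,"tz":-5,"wx":0,"wy":0,"wz":0},{"tx":0,"ty":-70,"tz":-8,"wx":0,"wy":0,"wz":0},{"tx":0,"ty":-100,"tz":-10,"wx":0,"wy":0,"wz":0},{"tx":0,"ty":-130,"tz":-10,"wx":0,"wy":0,"wz":0},{"tx":0,"ty":-155,"tz":-10,"wx":0,"wy":0,"wz":0},{"tx":0,"ty":-172,"tz":-10,"wx":0,"wy":0,"wz":0},{"tx":0,"ty":-180,"tz":-10,"wx":0,"wy":0,"wz":0},{"tx":0,"ty":-180,"tz":-10,"wx":0,"wy":0,"wz":0},{"tx":0,"ty":-180,"tz":-10,"wx":0,"wy":0,"wz":0}]'

```text
clock: 27.1
tool_pos: [0.5818, -0.0433, 0.2291]
ee_rot: [3.142, -0.001, -2.992]
contact_force: [0.4, 0.5, -0.5]
gripper_width: 0.726
grip_force: 0.0
```

```bash
python3 -c "
from h import *
a=snapshot('scene')['color'][110:270,290:460,::-1];b=snapshot('top')['color'][180:290,200:317,::-1]
cv2.imwrite('pics/p8.png',np.hstack([cv2.resize(a,(425,400)),cv2.resize(b,(370,400))]))"
```

```text
(no output)
```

View pics/p8.png

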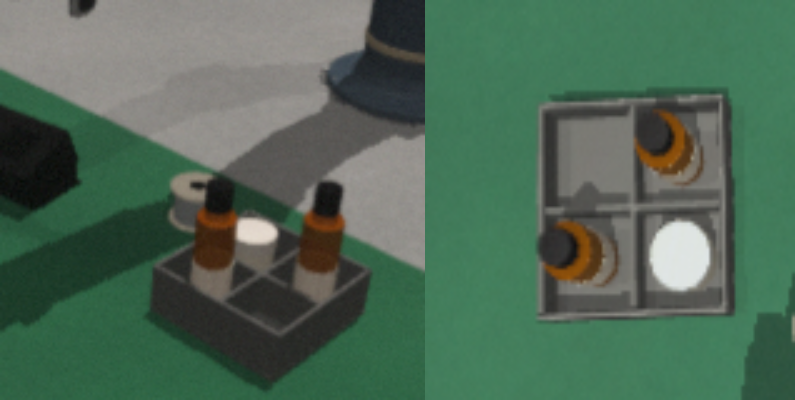

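Both bottles stand upright in diagonal cells, at (210,240) and (320,240) in the left half and (670,145) and (580,250) in the right half. The jar is in its own cell and the arm is clear.

```bash
python3 -c "
from workcell import *
print(sign_off())"
```

```text
the job is handed in; nothing more can be done
None
```

I put both bottles upright on the floor of two separate empty cells, left the jar, tape and spool where they were, and handed the job in at about 27 s; no verdict came back.

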